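Show the pins of a tested plug-in sensor to the inspection camera

ROBOT

A 7-joint arm with a two-finger parallel gripper is mounted at the origin on a cart in front of the work surface, level with it; the furniture and walls round the work are solid. World frame = base frame: x ahead of the robot, y to its left, z up, the work surface at z = 0. Lengths are in m, angles in degrees, forces in N, time in s.
With the tool pointing down it reaches from about 0.425 to 0.825 m from the base axis. Payload 3.6 kg.
Tool frame: the origin (TCP) lies midway between the tips of the shut fingers; the grasp point (between the pads) lies 19 mm behind it (robot.tcp_to_grasp is the distance from the TCP to the grasp point, in m); z points along the fingers, y is the line along which they close (so a half turn about z gives the same grasp; the last joint's range is limited). The gripper opens to 85 mm and grips with 20 to 120 N. Pads are 22 mm wide; open, the fingers measure 114 mm over their backs; the gripper's body (76 mm by 85 mm) begins 54 mm behind the grasp point. The pads swing forward as they close: fully open they stand 13 mm farther back than shut.
Start: joints at [-68.096, 35.231, -0.722, 81.555, 0.464, 63.22, -2.315], TCP at [0.258, 0.596, 0.231] pointing down, gripper open.
Joint ranges: [-178.69, 178.69], [-17.37, 117.87], [-77.05, 75.6], [15.02, 138.74], [-78.02, 258.01], [0.78, 113.62], [-162.83, 162.83]. Speed limits (degrees/s): [159.86, 159.86, 180, 180, 180, 180, 180].

INTERFACE

Orientations are given as [roll, pitch, yaw] about the fixed x, y, z axes, in that order (R = Rz(yaw) Ry(pitch) Rx(roll)).
In Python, from bench import robot, cams gives the robot as it stands. The module is installed in compiled form; this text tells all that it offers.
- The arm moves only by the tool step_arm, never from a script. Its argument "increments" is a list of rows, each a list of 4 numbers: the shift along the tool's x, y, z in mm, then the turn about the tool's z in degrees. A call has 1 to 20 rows; each row shifts and turns the commanded pose from where the row before left it, along the tool's axes as they then stand; what a row does not reach is not made up. A row lasts 1/8 s, in which the tool goes at most 62.5 mm and 10.7 degrees, less where a joint would pass 70% of its speed; a pose out of reach is approached as far as the arm can. A call is refused whole if a number of a shift passes 62.5 or a number of a turn 10.7, either way. A call with a gripper value outside its range is refused whole. "gripper" is the opening in per cent of the stroke, from 0 (shut) to 100 (fully open), set as the call begins (left out, the last holds). The fingers move at their own pace and stop on an object; the grip force is fixed at half the most. Time passes only in rows, so rows that do not move let the fingers close. It gives the time, the measured TCP pose, the force, the opening and the grip force at its end, in the units of the state.
- robot.get_obs(): the state, without advancing time (a new reading comes with each control period).
- cams.snapshot(name): name is "scene" or "top" or "wrist"; returns the picture (420x560x3 uint8, blue, green, red); there is no depth.
- cams.calibration(name): a dict with "intrinsics" (3x3 intrinsics, pixels), "eye" and "rotation" of the camera in the world. Camera axes: x right, y up, looking along -z (the intrinsics and any distortion apply to the point x, -y, -z); pixel columns grow to the right and rows downward; lengths in m; the calibration is good to about 2 mm. A picture is of the moment at which its call begins: read the wrist's pose just before it. calibration takes no time and is no camera call; for the wrist camera it gives the pose at the moment of the call.
- robot.job_done(): hands the job in; it is judged then, once.
The state is a dict: "time_s": time; "qpos": joint angles; "qd": joint speeds; "effort": joint torques, N m; "tcp_pos": TCP position; "eef_rot": TCP orientation; "force": force on the tool from outside, world axes, zero at the start; "moment": the same for the moment, N m; "finger_gap": finger opening in m; "gripper_force": force on a finger pad.
Only numpy, scipy, OpenCV 4.12 (cv2) and the standard library are available. Lean on these libraries where they do the work, as an engineer would, in place of code of your own. Each camera call takes 0.05 s, during which the arm holds its last target. There are 200 camera calls.

TASK

Pull the plug-in sensor out of the test block and hold it in the air in front of the inspection camera: pins pointing straight into the lens, pin tips centred about 55 mm from the glass, and the pair of pins lined up with the camera's tilt axis (either way round). Leave the socket covers in the block and the battery and car charger where they stand, and do not touch the camera or its stand. Finish while still holding the sensor there, quite still; do not put it down.

Things in the scene. Friction and masses are not known exactly. Their poses are not given: they have to be found in the camera images.
- sensor: White plug-in sensor, 55 g, loose, standing pins down in one of the test block's 3 sockets. Casing: own x along its length, -28 (pin end) to +47 mm, up at the start; y across its width, -23 to +23; z through its thickness, 0 (flat back) to 22, low button on +z. Two pins 4.8 mm thick, at y = -10 and +10, z = 11, end at x = -49. Origin on the flat back. Grasp across the thickness from above.
- pin_tips (a point): Point midway between the ends of the sensor's two pins, at x = -49, y = 0, z = 11 mm in the sensor's frame and with the sensor's axes.
- test_block: Grey block fixed to the table, 70 (x) x 205 (y) x 40 mm high; white socket plates 54 x 54 mm in a row at y = -62, 0, +62, their faces 44 mm above the table. Each has two 7.5 mm through holes 20 mm apart along y; pins sit 21 mm deep, loosely, and pull straight up. Origin: centre of underside, z up. The plugged sensor's width lies along y. A bag sealer with a raised arm stands at its right.
- cover_1: White socket cover, 44 x 44 mm plate 6 mm thick with a 6 mm rib on top and two pins below, plugged in a socket of the test block; 30 g. Origin on the underside, 11 mm to +x of the plate's centre; z up.
- cover_2: A second socket cover exactly like cover_1, in the remaining socket.
- camera_stand: Stand of the inspection camera, fixed to the left table, whose top is 4 mm higher: dark steel foot 95 x 100 x 10 mm with two upright cheeks 82 mm high, the outer width over the clamp knobs 94 mm. Origin: centre of the underside, z up; x points away from the side to which the camera leans.
- lens (a point): Centre of the camera's lens glass (28 mm wide, in a black barrel 38 mm wide). z points out of the lens along the line of sight; y is along the tilt axis (level, parallel to the stand's y). The camera looks up, leaning 0.25 to 0.6 rad from vertical to the stand's -x; the tilt axis is 68 mm above that table, 50 mm behind the glass. The head is stiff.
- battery: White D-size battery cell standing on the table, 33 mm wide, 62 mm high; origin at the centre of its foot. Leave it.
- car_charger: Black car charger standing on the table, 26 mm wide, 58 mm high; origin at the centre of its foot. Leave it.
Not all that is in view belongs to the job. What is shaped like the sensor but orange or turquoise is not meant.

How it is judged:
By the outcome, as a careful person would: the job done as asked, in the order asked, and still so for the second after the job is handed in, while the arm keeps its last pose, push and grip.
It also fails if it takes over 32 s, if anything falls off the work surface, if the arm or the gripper's body presses on something with over 40 N, if the wrist force passes 120 N, or if a joint passes its speed limit or range.

## Working session

There is one attempt and no reset: what is moved stays moved. The work goes in short steps, Python scripts to look and compute and a tool call to move; the robot and the scene stay as the last step left them, time stands still between calls to the robot, and variables do not carry over. Pictures are saved under pics/ and viewed, at most 10 in all, crops included, and the job is handed in when it is done.

Besides the shell and the picture viewer there is one more tool, called after "Emit:" as a command line: name --pt "numbers of a row" for each row, then --argument value for the rest. step_arm: Moves the arm, as the interface text tells. Its arguments: {"type":"object","properties":{"increments":{"type":"array","items":{"type":"array","items":{"type":"number"}}},"gripper":{"type":"number"}},"required":["increments"]}

```bash
mkdir -p pics
python3 - <<'E'
from bench import robot,cams
import cv2,numpy as np
o=robot.get_obs();print(o['time_s'],o['tcp_pos'],o['eef_rot'],o['finger_gap'],robot.tcp_to_grasp)
for n in ["scene","top","wrist"]:
    c=cams.calibration(n);print(n,c)
    cv2.imwrite(f"pics/{n}0.png",cams.snapshot(n))
a=cv2.imread("pics/scene0.png");b=cv2.imread("pics/top0.png")
E
```

```text
0.0 [0.25806882 0.59571405 0.2301089 ] [-1.79848233e+02  3.83146686e-03  1.56581609e+02] 0.08524402811275443 0.0187
scene {'intrinsics': array([[447.25241996,   0.        , 281.36212818],
       [  0.        , 447.25241996, 210.92906263],
       [  0.        ,   0.        ,   1.        ]]), 'eye': array([-0.15664671, -0.53381879,  0.5887762 ]), 'rotation': array([ 60.68976911,  -0.33193706, -56.78469012])}
top {'intrinsics': array([[436.67650902,   0.        , 275.55979203],
       [  0.        , 436.67650902, 208.84540525],
       [  0.        ,   0.        ,   1.        ]]), 'eye': array([ 0.47471199, -0.08946922,  1.04226441]), 'rotation': array([  5.66110759,   0.4823923 , -90.7094127 ])}
wrist {'intrinsics': array([[321.7173496 ,   0.        , 280.89810734],
       [  0.        , 321.7173496 , 213.91071701],
       [  0.        ,   0.        ,   1.        ]]), 'eye': array([0.18229324, 0.6286101 , 0.37076569]), 'rotation': array([-1.88075818e+01,  6.62222741e-02,  6.64818604e+01])}
```

View pics/scene0.png

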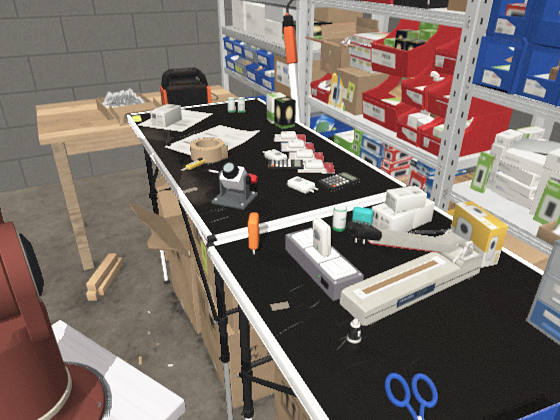

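View pics/top0.png

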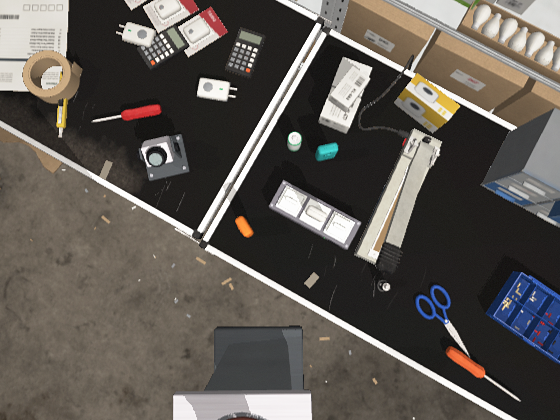

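Top: a row of three socket plates at (292,199), (316,213), (341,229). The white item in the middle one is the candidate sensor. The inspection camera is at (163,157). The lookalikes are orange (244,226), turquoise (327,152) and the white plug items at (212,89) and (138,34), which lie flat on the table. In the scene view, only the white body at (321,238) stands in the block, which fits the description. I'll confirm that in an enlarged crop.

```bash
cat > h.py <<'E'
from bench import robot,cams
import cv2,numpy as np
from scipy.spatial.transform import Rotation as Ro
def rot(e): return Ro.from_euler('xyz',e,degrees=True).as_matrix()
def proj(c,p):
    q=(np.atleast_2d(p)-c['eye'])@rot(c['rotation']); K=c['intrinsics']
    return np.c_[K[0,2]+K[0,0]*q[:,0]/-q[:,2], K[1,2]+K[1,1]*q[:,1]/q[:,2]]
def ray(c,uv):
    K=c['intrinsics'];d=np.array([(uv[0]-K[0,2])/K[0,0],-(uv[1]-K[1,2])/K[1,1],-1.])
    d=rot(c['rotation'])@d;return c['eye'],d/np.linalg.norm(d)
def onz(c,uv,z):
    e,d=ray(c,uv);return e+d*(z-e[2])/d[2]
def tri(c1,u1,c2,u2):
    A=[];b=[]
    for c,u in((c1,u1),(c2,u2)):
        e,d=ray(c,u);M=np.eye(3)-np.outer(d,d);A.append(M);b.append(M@e)
    x=np.linalg.lstsq(np.vstack(A),np.hstack(b),rcond=None)[0]
    return x
E
python3 - <<'E'
from h import *
s=cv2.imread("pics/scene0.png");t=cv2.imread("pics/top0.png");w=cv2.imread("pics/wrist0.png")
def cr(i,x,y,w,h,W,H): return cv2.resize(i[y:y+h,x:x+w],(W,H),interpolation=cv2.INTER_CUBIC)
A=np.hstack([cr(t,262,172,100,75,400,300),cr(t,124,120,80,60,400,300)])
B=np.hstack([cr(s,270,205,100,75,400,300),cr(s,195,150,80,60,400,300)])
cv2.imwrite("pics/crop1.png",np.vstack([A,B]))
c=cams.calibration("top")
for p in [(292,199),(316,213),(341,229)]:print(onz(c,p,.044))
print(onz(c,(165,157),.05))
E
```

```text
[ 0.59603852 -0.12041139  0.044     ]
[ 0.56296794 -0.17491146  0.044     ]
[ 0.52553735 -0.23117454  0.044     ]
[0.69719586 0.17218773 0.05      ]
```

View pics/crop1.png

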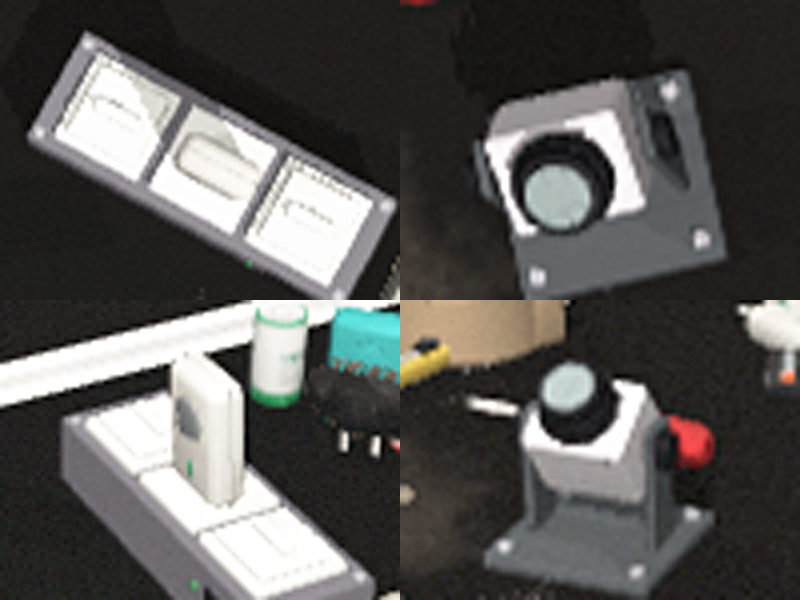

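View pics/wrist0.png

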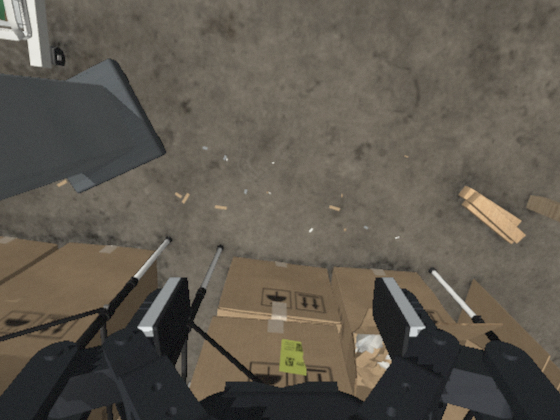

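The crop confirms the target: the middle socket holds the white casing with its button facing the robot side, and the two outer sockets hold flat covers. The moves can't tilt the tool. So I plan to grip the sensor across its width and use the socket as a pivot to lean it in the grip to match the lens angle. First I'll look at the inspection camera up close on the way.

Emit:
step_arm --pt "-55 -20.5 0 0" --pt "-55 -20.5 0 0" --pt "-55 -20.5 0 0" --pt "-55 -20.5 0 0" --pt "-55 -20.5 0 0" --pt "-55 -20.5 0 0" --pt "-55 -20.5 0 0" --pt "-55 -20.5 0 0" --pt "-55 -20.5 0 0" --pt "-55 -20.5 0 0" --pt "0 0 0 0" --pt "0 0 0 0"

```text
time_s: 1.65
tcp_pos: [0.681, 0.1901, 0.2305]
eef_rot: [-180.0, -0.1, 156.6]
force: [0.3, -0.1, -0.7]
finger_gap: 0.0852
gripper_force: 0.0
```

Run:
```python
from h import *
import json
o=robot.get_obs();print(o['time_s'],o['tcp_pos'],o['eef_rot'])
c=cams.calibration("wrist");w=cams.snapshot("wrist");cv2.imwrite("pics/w1.png",w)
json.dump({k:np.array(v).tolist() for k,v in c.items()},open("w1.json","w"))
```

```text
1.65 [0.68103314 0.19008564 0.23049767] [-1.79997610e+02 -1.17575822e-01  1.56572918e+02]
```

View pics/w1.png

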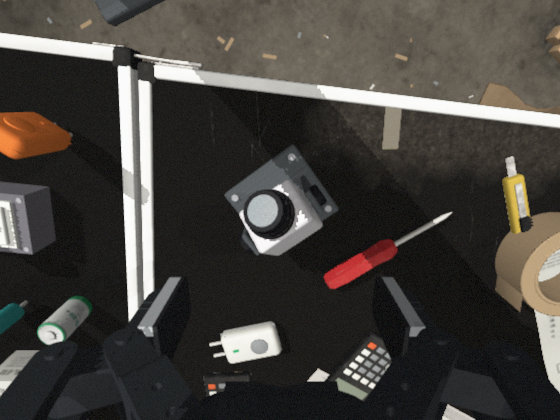

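The camera stand is at about (280,203) in the wrist picture. The glass is at (267,212), and the dark clamp knobs marking the tilt axis are near (317,192) and (248,242). I'll enlarge this and take colour-mask measurements.

Run:
```python
from h import *
import json
w=cv2.imread("pics/w1.png")
x0,y0=215,140
cv2.imwrite("pics/crop2.png",cv2.resize(w[y0:y0+130,x0:x0+130],(600,600),interpolation=cv2.INTER_CUBIC))
ims={"wrist":w,"top":cv2.imread("pics/top0.png"),"scene":cv2.imread("pics/scene0.png")}
cal={"wrist":{k:np.array(v) for k,v in json.load(open("w1.json")).items()},"top":cams.calibration("top"),"scene":cams.calibration("scene")}
roi={"wrist":(240,185,50,55),"top":(145,145,30,25),"scene":(220,158,25,30)}
g={}
for n,(x,y,a,b) in roi.items():
    im=ims[n][y:y+b,x:x+a].astype(int);B,G,R=im[...,0],im[...,1],im[...,2]
    m=((G-R>10)&(G>90)).astype(np.uint8)
    k,l,s,ce=cv2.connectedComponentsWithStats(m);i=1+np.argmax(s[1:,4])
    cs=cv2.findContours((l==i).astype(np.uint8),0,1)[0][0]
    g[n]=ce[i]+[x,y];print(n,g[n],s[i],cv2.fitEllipse(cs))
for a,b in(("wrist","top"),("wrist","scene"),("top","scene")):
    print(a,b,tri(cal[a],g[a],cal[b],g[b]))
for n in g: print(n,onz(cal[n],g[n],.117))
```

```text
Traceback (most recent call last):
cv2.error: OpenCV(4.12.0) /io/opencv/modules/imgproc/src/shapedescr.cpp:361: error: (-201:Incorrect size of input array) There should be at least 5 points to fit the ellipse in function 'fitEllipseNoDirect'
```

View pics/crop2.png

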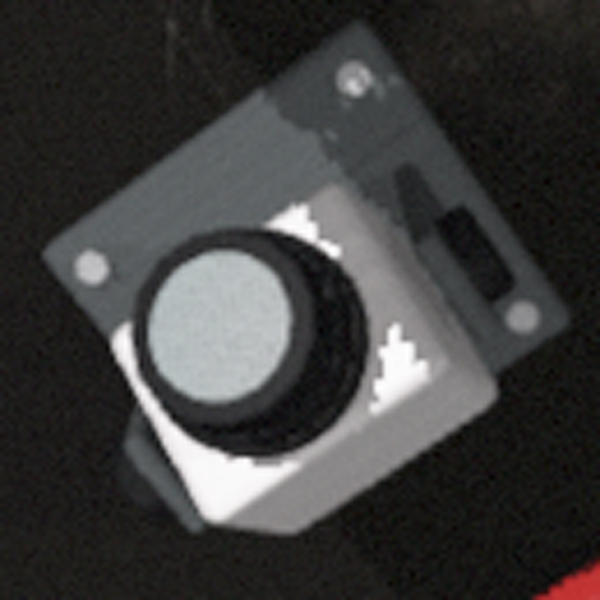

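Run:
```python
from h import *
import json
w=cv2.imread("pics/w1.png")
ims={"wrist":w,"top":cv2.imread("pics/top0.png"),"scene":cv2.imread("pics/scene0.png")}
cal={"wrist":{k:np.array(v) for k,v in json.load(open("w1.json")).items()},"top":cams.calibration("top"),"scene":cams.calibration("scene")}
roi={"wrist":(246,192,34,37),"top":(145,145,22,24),"scene":(220,158,20,26)}
seed={"wrist":(263,211),"top":(155,159),"scene":(229,167)}
g={}
for n,(x,y,a,b) in roi.items():
    im=ims[n]; sx,sy=seed[n]; col=np.median(im[sy-2:sy+3,sx-2:sx+3].reshape(-1,3),0)
    m=(np.abs(im.astype(int)-col).max(2)<40).astype(np.uint8);M=np.zeros_like(m);M[y:y+b,x:x+a]=m[y:y+b,x:x+a]
    k,l,s,ce=cv2.connectedComponentsWithStats(M,connectivity=4);i=l[sy,sx]
    cs=max(cv2.findContours((l==i).astype(np.uint8),0,1)[0],key=len)
    g[n]=np.array(ce[i]);print(n,col,g[n],s[i],cv2.fitEllipse(cs))
for a,b in(("wrist","top"),("wrist","scene"),("top","scene")):
    print(a,b,tri(cal[a],g[a],cal[b],g[b]))
for n in g: print(n,onz(cal[n],g[n],.117))
q=lambda u,v:(215+u/600*130,140+v/600*130)
C=[onz(cal["wrist"],q(*p),.014) for p in((43,252),(360,22),(570,323))]
A,B,D=C;cen=(A+D)/2
print("foot",C,"cen",cen,np.linalg.norm(A-B),np.linalg.norm(B-D))
yv=A-B;yv/=np.linalg.norm(yv);xv=D-B;xv/=np.linalg.norm(xv)
print("stand y",yv,"x",xv, "yaw from x,y:",np.degrees(np.arctan2(xv[1],xv[0])),np.degrees(np.arctan2(-yv[0],yv[1])))
t=lambda u,v:(124+u/5,120+v/5)
T=[onz(cal["top"],t(*p),.014) for p in((525,297),(725,256),(688,70))]
print("top foot",T,"cen",(T[0]+T[2])/2)
```

```text
wrist [192. 191. 185.] [262.13101604 210.22994652] [247 195  31  32 748] ((262.1225280761719, 210.23362731933594), (28.587738037109375, 31.45808982849121), 25.5806884765625)
top [186. 189. 177.] [155.06722689 158.75630252] [149 153  13  12 119] ((155.04928588867188, 158.7615966796875), (10.586838722229004, 12.463499069213867), 114.62162780761719)
scene [210. 212. 199.] [228.08064516 166.82258065] [224 163   9   9  62] ((228.0619659423828, 166.8302764892578), (7.326591491699219, 8.89079475402832), 52.54249954223633)
wrist top [0.6768257  0.17557913 0.11725429]
wrist scene [0.67581996 0.17505334 0.11256511]
top scene [0.67980793 0.17847228 0.10996578]
wrist [0.67513222 0.17542058 0.117     ]
top [0.67862244 0.17596062 0.117     ]
scene [0.66724163 0.16855865 0.117     ]
foot [array([0.66887967, 0.12440064, 0.014     ]), array([0.64846838, 0.21858803, 0.014     ]), array([0.73874467, 0.23820716, 0.014     ])] cen [0.70381217 0.1813039  0.014     ] 0.09637367164435949 0.0923835471171982
stand y [ 0.21179321 -0.9773145   0.        ] x [0.9771902  0.21236601 0.        ] yaw from x,y: 12.261042534552827 -167.7725401094936
top foot [array([0.64876205, 0.02806647, 0.014     ]), array([ 0.66724751, -0.06753458,  0.014     ]), array([ 0.75828134, -0.05070418,  0.014     ])] cen [ 0.70352169 -0.01131886  0.014     ]
```

Run:
```python
from h import *
import json
cw={k:np.array(v) for k,v in json.load(open("w1.json")).items()};ct=cams.calibration("top");sc=cams.calibration("scene")
q=lambda u,v:(215+u/600*130,140+v/600*130)
cen=np.array([.7038,.1813,0]);xv=np.array([.977,.212,0]);yv=np.array([-.212,.977,0])
for p in((480,255),(150,490),(445,210),(515,300)):
    for z in(.072,):
        d=onz(cw,q(*p),z)-cen;print("knob",p,d@xv,d@yv)
t=lambda u,v:(124+(u-400)/5,120+v/5)
T=[onz(ct,t(*p),.014) for p in((525,297),(725,256),(688,70))]
print("top foot",T,"cen",(T[0]+T[2])/2)
d=onz(ct,t(668,145),.072)-cen;print("top knob",d@xv,d@yv)
d=onz(ct,t(483,168),.072)-cen;print("top knob L",d@xv,d@yv)
L=np.array([.6768,.1758,.116])
a=np.linspace(0,2*np.pi,200)
for th in np.arange(.25,.66,.05):
    n=-np.sin(th)*xv+np.cos(th)*np.array([0,0,1]);e2=np.cross(n,yv)
    P=L+.014*(np.cos(a)[:,None]*yv+np.sin(a)[:,None]*e2)
    print(round(th,2),[[np.round(v,2) for v in cv2.fitEllipse(proj(c,P).astype(np.float32))[1:]] for c in(cw,ct,sc)])
# rim of barrel by dark/white boundary: print ray angles
```

```text
knob (480, 255) 0.000924022317712295 0.04307819427061987
knob (150, 490) 0.0030791462900257712 -0.04550098025164048
knob (445, 210) -0.011323620725647845 0.042542376593970865
knob (515, 300) 0.013421165098983374 0.04362492722047032
top foot [array([0.65139974, 0.21928454, 0.014     ]), array([0.66991706, 0.12374367, 0.014     ]), array([0.76111805, 0.14227483, 0.014     ])] cen [0.7062589  0.18077969 0.014     ]
top knob -0.0028223969852412814 -0.04370145326327614
top knob L 0.005772328989007198 0.04030519639471161
0.25 [[array([32.68, 33.54]), np.float64(148.55)], [array([12.82, 13.32]), np.float64(129.95)], [array([ 6.26, 10.68]), np.float64(79.51)]]
0.3 [[array([32.62, 33.53]), np.float64(161.13)], [array([12.75, 13.39]), np.float64(127.71)], [array([ 6.62, 10.67]), np.float64(77.62)]]
0.35 [[array([32.47, 33.52]), np.float64(172.56)], [array([12.66, 13.44]), np.float64(125.04)], [array([ 6.96, 10.67]), np.float64(75.6)]]
0.4 [[array([32.24, 33.52]), np.float64(2.17)], [array([12.56, 13.48]), np.float64(122.11)], [array([ 7.29, 10.66]), np.float64(73.44)]]
0.45 [[array([31.92, 33.52]), np.float64(9.94)], [array([12.44, 13.5 ]), np.float64(119.03)], [array([ 7.6 , 10.66]), np.float64(71.09)]]
0.5 [[array([31.53, 33.52]), np.float64(16.15)], [array([12.3 , 13.51]), np.float64(115.9)], [array([ 7.9 , 10.66]), np.float64(68.54)]]
0.55 [[array([31.05, 33.52]), np.float64(21.16)], [array([12.14, 13.52]), np.float64(112.79)], [array([ 8.17, 10.65]), np.float64(65.75)]]
0.6 [[array([30.5 , 33.53]), np.float64(25.24)], [array([11.95, 13.51]), np.float64(109.79)], [array([ 8.42, 10.64]), np.float64(62.68)]]
0.65 [[array([29.87, 33.53]), np.float64(28.62)], [array([11.73, 13.51]), np.float64(106.93)], [array([ 8.65, 10.64]), np.float64(59.28)]]
```

Lens at about (0.677, 0.1755, 0.114), leaning about 0.58 rad, with stand yaw about 12.2°. Next I'll move over the block.

Emit:
step_arm --pt "-5.3 -54.5 0 0" --pt "-5.3 -54.5 0 0" --pt "-5.3 -54.5 0 0" --pt "-5.3 -54.5 0 0" --pt "-5.3 -54.5 0 0" --pt "-5.3 -54.5 0 0" --pt "-5.3 -54.5 0 0" --pt "0 0 0 -8.9" --pt "0 0 0 0" --pt "0 0 0 0"

```text
time_s: 2.95
tcp_pos: [0.5645, -0.1726, 0.2315]
eef_rot: [179.9, 0.0, 165.6]
force: [-0.2, -0.8, 0.0]
finger_gap: 0.0856
gripper_force: 0.0
```

Run:
```python
from h import *
import json
o=robot.get_obs();print(o['time_s'],o['tcp_pos'],o['eef_rot'])
c=cams.calibration("wrist");w=cams.snapshot("wrist");cv2.imwrite("pics/w2.png",w)
json.dump({k:np.array(v).tolist() for k,v in c.items()},open("w2.json","w"))
p=proj(c,[.563,-.175,.119])[0].astype(int);print(p)
x,y=max(p[0]-110,0),max(p[1]-90,0)
cv2.imwrite("pics/crop3.png",cv2.resize(w[y:y+180,x:x+240],(800,600),interpolation=cv2.INTER_CUBIC));print(x,y)
```

```text
2.95 [ 0.56452022 -0.17262432  0.23150943] [1.79929031e+02 1.02369612e-02 1.65586998e+02]
[277 208]
167 118
```

View pics/crop3.png

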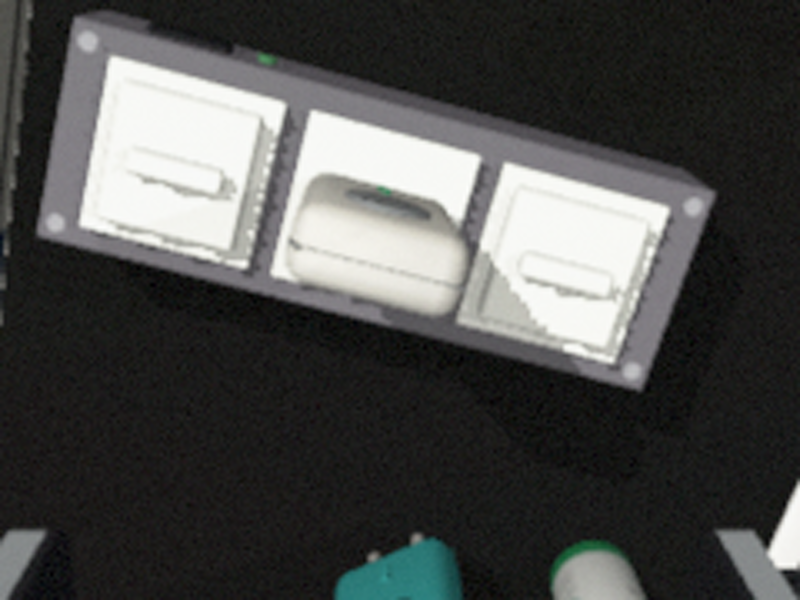

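Run:
```python
from h import *
import json
c={k:np.array(v) for k,v in json.load(open("w2.json")).items()}
q=lambda u,v:(167+u*.3,118+v*.3)
B=np.array([onz(c,q(*p),.040) for p in((88,41),(55,222),(632,371),(693,206))]);cen=B.mean(0)
d=(B[3]-B[0]+B[2]-B[1])[:2];d/=np.linalg.norm(d);print(B,cen,d,"yaw",np.degrees(np.arctan2(d[0],-d[1])),np.degrees(np.arctan2(-d[0],d[1])))
# sensor silhouette at top: left/right extreme, seam line (mid thickness?) 
for n,p,z in(("left",(286,250),.11),("right",(470,265),.11),("seamL",(292,243),.114),("seamR",(466,284),.114),("far",(378,312),.119)):print(n,onz(c,q(*p),z))
yaw=np.radians(np.degrees(np.arctan2(d[0],-d[1])))
```

```text
[[ 0.48644077 -0.24280857  0.04      ]
 [ 0.53650485 -0.27161271  0.04      ]
 [ 0.63262238 -0.1034532   0.04      ]
 [ 0.58220452 -0.07487683  0.04      ]] [ 0.55944313 -0.17318783  0.04      ] [0.49580606 0.86843327] yaw 150.27708324251668 -29.7229167574833
left [ 0.54696918 -0.19260903  0.11      ]
right [ 0.56247929 -0.14851454  0.11      ]
seamL [ 0.5446611 -0.190059   0.114    ]
seamR [ 0.5658686  -0.15066303  0.114     ]
far [ 0.56587602 -0.17352466  0.119     ]
```

Emit:
step_arm --pt "0 0 0 8" --pt "0 0 0 7.3" --pt "6.8 -3.2 0 0" --pt "0 0 40 0" --pt "0 0 40 0" --pt "0 0 40 0" --pt "0 0 26 0" --pt "0 0 10 0" --pt "0 0 0 0" --pt "0 0 0 0"

```text
time_s: 4.25
tcp_pos: [0.5574, -0.1747, 0.0766]
eef_rot: [180.0, 0.1, 150.2]
force: [-0.3, -1.0, 1.3]
finger_gap: 0.0851
gripper_force: 0.0
```

Run:
```python
from h import *
o=robot.get_obs();print(o['time_s'],o['tcp_pos'],o['eef_rot'],o['force'])
w=cams.snapshot("wrist");s=cams.snapshot("scene")
cv2.imwrite("pics/c4.png",np.hstack([cv2.resize(w,(400,300)),cv2.resize(s[170:320,250:450],(400,300),interpolation=cv2.INTER_CUBIC)]))
```

```text
4.25 [ 0.55743601 -0.17469096  0.07662669] [1.79962451e+02 1.46270866e-01 1.50208305e+02] [-0.31229609 -0.98913967  1.29295288]
```

View pics/c4.png

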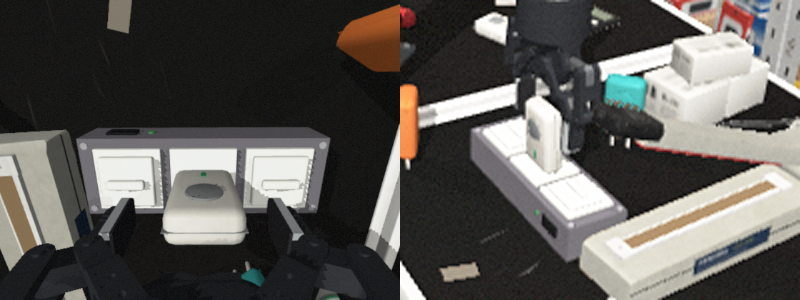

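The sensor is centred between the fingers: in the half-size wrist view it spans 163–246, with the fingers at 120 and 285. Closing, then lifting 17.5 mm.

Emit:
step_arm --pt "0 0 0 0" --pt "0 0 0 0" --pt "0 0 0 0" --pt "0 0 0 0" --pt "0 0 0 0" --pt "0 0 0 0" --gripper 0

```text
time_s: 5.1
tcp_pos: [0.5569, -0.1742, 0.0759]
eef_rot: [180.0, 0.0, 150.2]
force: [-0.8, 1.1, 5.8]
finger_gap: 0.0446
gripper_force: 60.5
```

Emit:
step_arm --pt "0 0 -6 0" --pt "0 0 -6 0" --pt "0 0 -5.5 0" --pt "0 0 0 0" --pt "0 0 0 0"

```text
time_s: 5.72
tcp_pos: [0.5565, -0.1744, 0.093]
eef_rot: [180.0, 0.0, 150.2]
force: [0.5, 2.0, 0.4]
finger_gap: 0.0445
gripper_force: 61.4
```

Emit:
step_arm --pt "5.5 0 0.1 0" --pt "5.4 0 0.3 0" --pt "5.4 0 0.8 0" --pt "5.3 0 1.2 0" --pt "0 0 0 0" --pt "0 0 0 0"

```text
time_s: 6.48
tcp_pos: [0.5429, -0.1673, 0.0939]
eef_rot: [179.9, 0.9, 150.1]
force: [3.3, -1.5, 9.4]
finger_gap: 0.0446
gripper_force: 62.9
```

Run:
```python
from h import *
o=robot.get_obs();print(o['time_s'],o['tcp_pos'],o['force'],o['moment'])
w=cams.snapshot("wrist");s=cams.snapshot("scene")
cv2.imwrite("pics/c5.png",np.hstack([cv2.resize(w,(400,300)),cv2.resize(s[205:280,280:380],(400,300),interpolation=cv2.INTER_CUBIC)]))
```

```text
6.475 [ 0.54291681 -0.1673274   0.09385094] [ 3.34364467 -1.53050162  9.35734934] [-0.65959039 -1.11225636  0.00836006]
```

View pics/c5.png

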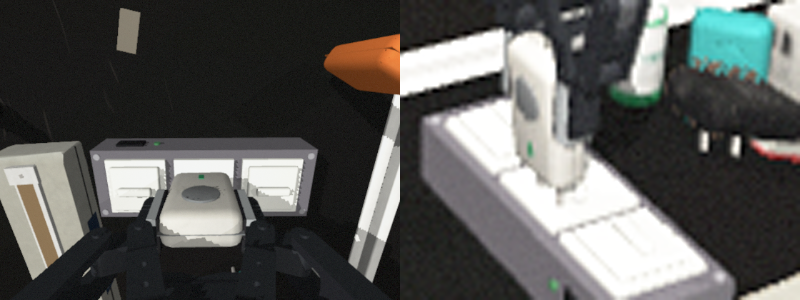

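The sensor is pivoting in the grip as planned. It leans toward the robot with the pins still held in the holes, and contact forces are low. Continuing.

Emit:
step_arm --pt "4.6 0 0.9 0" --pt "4.6 0 1.2 0" --pt "4.6 0 1.4 0" --pt "4.6 0 1.6 0" --pt "4.6 0 1.8 0" --pt "4.6 0 2 0" --pt "0 0 0 0" --pt "0 0 0 0"

```text
time_s: 7.58
tcp_pos: [0.5211, -0.1538, 0.0868]
eef_rot: [179.8, 1.1, 150.1]
force: [2.2, -1.3, 18.5]
finger_gap: 0.045
gripper_force: 63.1
```

```bash
cat > side.py <<'E'
# tilt of the held sensor in the scene view: min-area rect axis of the white casing is unreliable behind fingers; save enlarged crop
from h import *
import sys,json
o=robot.get_obs();print(o['time_s'],o['tcp_pos'],o['eef_rot'],o['force'],o['moment'])
c=cams.calibration("scene");s=cams.snapshot("scene");cw=cams.calibration("wrist");w=cams.snapshot("wrist")
n=sys.argv[1];cv2.imwrite(f"pics/{n}_s.png",s);cv2.imwrite(f"pics/{n}_w.png",w)
json.dump({k:np.array(v).tolist() for k,v in cw.items()},open(n+".json","w"))
p=proj(c,o['tcp_pos'])[0].astype(int);x,y=p[0]-40,p[1]-50;print("crop origin",x,y)
cv2.imwrite(f"pics/{n}.png",np.hstack([cv2.resize(w[180:400,150:410],(400,338)),cv2.resize(s[y:y+84,x:x+100],(400,338),interpolation=cv2.INTER_CUBIC)]))
E
python3 side.py t1
```

```text
7.575 [ 0.52105084 -0.15382078  0.08683263] [179.83327281   1.13009482 150.12967367] [ 2.19581772 -1.27018118 18.45386382] [-0.72683909 -1.15680439  0.0458136 ]
crop origin 265 189
```

View pics/t1.png

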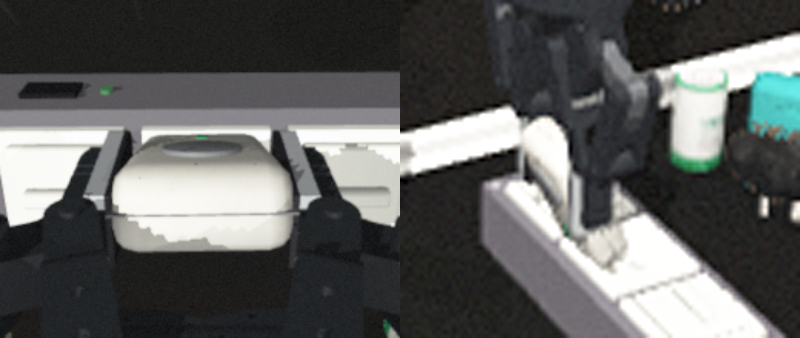

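The casing now leans strongly toward the robot, still firmly gripped at 45 mm. Lifting clear, then measuring the lean from the green LED and the white silhouette.

Emit:
step_arm --pt "0 0 -10 0" --pt "0 0 -20 0" --pt "0 0 -30 0" --pt "0 0 -30 0" --pt "0 0 -30 0" --pt "0 0 0 0" --pt "0 0 0 0"

```text
time_s: 8.55
tcp_pos: [0.5121, -0.1499, 0.2003]
eef_rot: [-179.9, -0.2, 150.2]
force: [0.4, 1.0, -0.9]
finger_gap: 0.045
gripper_force: 61.3
```

```bash
python3 side.py t2
python3 - <<'E'
from h import *
import json
L=lambda n:{k:np.array(v) for k,v in json.load(open(n)).items()}
sc=cams.calibration("scene")
def led(im,box):
    x,y,a,b=box;r=im[y:y+b,x:x+a].astype(int);B,G,R=r[...,0],r[...,1],r[...,2]
    m=((G-R>35)&(G-B>15)).astype(np.uint8);k,l,s,c=cv2.connectedComponentsWithStats(m)
    return [(np.round(c[i]+[x,y],1).tolist(),int(s[i,4])) for i in range(1,k) if s[i,4]>1]
w2=cv2.imread("pics/w2.png");s0=cv2.imread("pics/scene0.png")
print("up  w",led(w2,(255,160,60,50)),"s",led(s0,(300,215,40,50)))
w=cv2.imread("pics/t2_w.png");s=cv2.imread("pics/t2_s.png")
print("now w",led(w,(180,150,200,200)))
o=robot.get_obs();p=proj(sc,o['tcp_pos'])[0].astype(int);x,y=p-[50,50];print("s",led(s,(x,y,110,110)))
g=(s.min(2)>130).astype(np.uint8);sub=g[y+5:y+95:2,x:x+110:1]
print(x,y+5);print("\n".join("".join("#" if v else "." for v in r) for r in sub))
E
```

```text
8.55 [ 0.51213233 -0.14993017  0.20025119] [-179.92019844   -0.20089989  150.15978623] [ 0.40182795  1.0259313  -0.94822292] [0.00368634 0.00387414 0.03589527]
crop origin 263 141
up  w [([281.5, 174.5], 4)] s [([336.0, 229.2], 25), ([317.0, 246.5], 4)]
now w [([240.2, 205.9], 12), ([280.4, 267.8], 17)]
s [([349.2, 146.1], 150), ([303.5, 198.5], 4), ([340.4, 209.6], 19), ([338.0, 229.3], 38)]
253 146
............................###................................###.................######..........#...#....#.
............................####.................................#....................######...........#......
...............###.######...####...................................##....................######...............
..........###################........................................####....................######...........
...........#####################......................................##........................######.......#
............#####################..................................................................#######..##
...............###############
[... 3598 characters left out ...]
....#############.................
......#######################################...................................############..................
......###############################...........................................############..................
.......######################...........................###........................#######....................
.......###############............................###########.................................................
......#######.............................#####################...............................................
.................................#################################............................................
```

Run:
```python
from h import *
import json
L=lambda n:{k:np.array(v) for k,v in json.load(open(n)).items()}
sc=cams.calibration("scene")
up=tri(L("w2.json"),(281.5,174.5),sc,(317,246.5))
nw=tri(L("t2.json"),(280.4,267.8),sc,(303.5,198.5))
print(up,proj(sc,up),proj(L("w2.json"),up));print(nw,proj(sc,nw),proj(L("t2.json"),nw))
R=rot([180,0,150.2])
cen=np.array([.5575,-.1722,.0])
print("LED up in tool axes rel. sensor axis",R.T@(up-cen), "rel TCP at grasp",R.T@(up-[.5569,-.1742,.0759]))
print("LED now rel TCP",R.T@(nw-[.5121,-.1499,.2003]))
```

```text
[ 0.54778031 -0.16726316  0.05921411] [[317.26693671 246.46714165]] [[281.88256744 174.06437182]]
[ 0.51245472 -0.15050121  0.18489028] [[303.74581545 198.36188733]] [[280.62525868 266.80086674]]
LED up in tool axes rel. sensor axis [ 0.01088789 -0.00054642 -0.05921411] rel TCP at grasp [0.01136118 0.0014873  0.01668589]
LED now rel TCP [-0.0006066  -0.00034542  0.01540972]
```

Run:
```python
from h import *
sc=cams.calibration("scene");nw=np.array([.5124,-.1503,.1849])
tx=rot([180,0,150.2])[:,0];up=np.array([0,0,1.]);
for th in(.25,.35,.45,.55,.65):
    x=np.cos(th)*up+np.sin(th)*tx;z=np.cos(th)*tx-np.sin(th)*up;y=np.cross(z,x)
    f=lambda a,b,c:np.round(proj(sc,nw+x*(a+12.8)/1e3+y*b/1e3+z*(c-22)/1e3)[0],0)
    print(th,"tips",f(-49,-10,11),f(-49,10,11),"bot z0",f(-28,23,0),f(-28,-23,0),"bot z22",f(-28,23,22),f(-28,-23,22),"top z22",f(47,23,22),f(47,-23,22),"top z0",f(47,23,0),f(47,-23,0))
s=cv2.imread("pics/t2_s.png");g=s.min(2)
print("left",285,"top row",160)
for r in range(160,212):print(r,"".join(" .:-=+*#%@"[min(9,v//26)] for v in g[r,285:330]))
```

```text
0.25 tips [314. 213.] [309. 208.] bot z0 [309. 195.] [321. 205.] bot z22 [299. 200.] [311. 210.] top z22 [292. 168.] [304. 177.] top z0 [302. 163.] [314. 172.]
0.35 tips [316. 212.] [311. 207.] bot z0 [309. 194.] [321. 204.] bot z22 [300. 199.] [312. 209.] top z22 [289. 169.] [301. 179.] top z0 [299. 164.] [311. 173.]
0.45 tips [317. 210.] [312. 206.] bot z0 [309. 193.] [321. 202.] bot z22 [301. 199.] [312. 209.] top z22 [287. 171.] [298. 180.] top z0 [296. 165.] [308. 174.]
0.55 tips [318. 209.] [313. 204.] bot z0 [310. 191.] [322. 201.] bot z22 [301. 198.] [313. 208.] top z22 [284. 173.] [296. 182.] top z0 [293. 166.] [305. 175.]
0.65 tips [319. 207.] [314. 203.] bot z0 [310. 190.] [322. 200.] bot z22 [302. 198.] [314. 208.] top z22 [282. 175.] [293. 185.] top z0 [290. 167.] [302. 176.]
left 285 top row 160
160 =:.................::-#*++#@@.......:----:...
161 =-.-..........:....::=@#%%+**.......:----....
162 =-:=+......:::::.:..:-#+**..........:::::...-
163 =-:+*......:--::....::....::........:::....:=
164 *=.=+.:...:::::::.:.::::::::.:.......:::...:=
165 @#-%@.:...::::......:::::
[... 1620 characters left out ...]

198 ......... ......==-=+=+**++#+*#%#+     . .   
199 ................-==-+===+##%##%%#*.      ..  
200 ................:==-+++=*%%%%##%##:  .       
201 ... .............:-=++++#%%%%%#%%#=   .      
202 ...................-=++*##%%%%##%#+  . .   . 
203 .................. .-=++*#%%%%%#%%=  .  .  . 
204 ................... .-=+*##%%%%##*:    ..    
205 .. ................. .:=+##%%%%*+:           
206 ...................... :=*%%%#*=:        :-=*
207 ......................  :+***++.:    :--**##%
208 ........ .............  .--:-==...--*#@#%%%%%
209 ................. ....      .+=***##%%@%%%##*
210 ......................   :--*+*#%%%%%####**++
211 ................. .  :--**##%#*##%##***++++++
```

Run:
```python
from h import *
w=cv2.imread("pics/t2_w.png");g=cv2.cvtColor(w,cv2.COLOR_BGR2GRAY)
for r in range(256,306,1):print(r,"".join(" .:-=+*#%@"[min(9,v//26)] for v in g[r,222:342:2]))
w=cv2.imread("pics/w2.png");g=cv2.cvtColor(w,cv2.COLOR_BGR2GRAY)
for r in range(166,216,1):print(r,"".join(" .:-=+*#%@"[min(9,v//26)] for v in g[r,250:312]))
w=cv2.imread("pics/scene0.png");g=cv2.cvtColor(w,cv2.COLOR_BGR2GRAY)
for r in range(216,258,1):print(r,"".join(" .:-=+*#%@"[min(9,v//26)] for v in g[r,308:336]))
```

```text
256 @%%@@@@@@@@*##+-==%@@@@@@@@@@@@@@@@@@@@@@@@@%-==#@@%@@@@@@@@
257 @@@@@@@@@@@*##*--=%@@@@@@@@@@@@@@@@@@@@@@@@@#-==#@@%@@@@@@@@
258 @@@@@@@@@@@*##*-==%@@@@@@@@@@@@@@@@@@@@@@@@@#-==#@@%@@@@@@@@
259 @@@@@@@@@@@*#%*-==%@@@@@@@@@@@@@@@@@@@@@@@@@#-==%@@%@@@@@@@@
260 @@@@@@@@@@@*#%#--=%@@@@@@@@@@@@@@@@@@@@@@@@@#-==%@@%@@@@@@@@
261 @@@@@@@@@@@*###--=%@@@@@@@@@@@@@@@@@@@@@@@@@#-==%@@%@@@@@@@@
262 @@@@@@@@@@@*###--=%@@@@@@@@@@@@@@@@@@@@@@@@@#--=%@@%@@@@@@@@
263 @@@@@@@@@@@*##*-==%@@@@@@@@@@@@@@@@@@@@@@@@@#-==%@@%@@@@@@@@
264 %%%%%%@@@@@*###-==%@@@@@@@@@@@@@@@@@@@@@%%%%#-==%@@%@@%%%%%%
265 ****++#@@@@####-==#%%%#################*****+-==%@@@@*+*****
266 ====: :@@@@###+-=-=+++======--::--------------==%@@%@. -====
267 ====:. %%%%##+==------------:::----------------=%@@%%..-====
268 ====.  %%###*===-=----------===-----------------%@@@%  :====
269 ====.. %@@%%+=--------------===-----------------%@%%# ..====
270 ====.  *####=--:------=-------------------------+***+  .====
271 ===-.  -====--::-:-------::::::::::::::--------:-===- ..-===
272 ===-.  ====-:--:-----:::::::::::::::::::::-------===-.. 
[... 6185 characters left out ...]
%# ....
237 @@@@@#*-===+#%@@@@@%@%# ....
238 @@@@@#*+===+#%@@@@@%@%# ....
239 @@@@@#*#*+++%%%@@@%%%%#  ...
240 @@@@@#*###**%%%@@@%%%%#  ...
241 @@@@@***####%%%@@@@%%%#  ...
242 @@@@@***#####%%@@@%%%%#  ...
243 @@@@@#***#####%@@@%%%%#  ...
244 @@@@@#****####%@@@%%%%#  ...
245 @@@%%*****####%%@%%%%%#. ...
246 %%#%#+***=####%%@%%%#%#-=...
247 %@@@@@+**=####%%@%%%#%#*+=. 
248 @@@@@@%**=*###%%@%%%#%#%%+=.
249 @@@@@@@%*+*###%%@%%%#%*%@%*=
250 @@@@@@@@%*####%%@%%%###@@@@*
251 @@@@@@@@@%*###%%@%%%###@@@@@
252 @@@@@@@@@@%*##%%@%%%#%%@@@@@
253 %@@@@@@@@@@%*#%%%%%%###@@@@@
254 *%@@@@@@@@@@%*%%%%%%##@@@@@@
255 +*%@@@@@@@@@@%#%%%#*#@@@@@@@
256 ++*%@@@@@@@@@@@%#%@#@@@@@@@@
257 +++*%@@@@@@@@@@@@@@@@@@@@@@%
```

Run:
```python
from h import *
import json
L=lambda n:{k:np.array(v) for k,v in json.load(open(n)).items()}
sc=cams.calibration("scene");cw=L("t2.json")
tx=rot([180,0,150.2])[:,0];up=np.array([0,0,1.])
P0=np.array([.5478,-.1673,.0592]);
for h in(0,.0015):
    e,d=ray(sc,(316.5,234.3));s=((P0+h*tx-e)@tx)/(d@tx);b=e+s*d;D=b[2]-P0[2];print("button",b-P0)
    # LED now: from wrist ray, in plane y: use tri point
    N=np.array([.5124,-.1503,.1849]);e,d=ray(cw,(280.4,267.8));N=e+d*((N-e)@d)
    for th in np.arange(.1,.55,.05):
        x=np.cos(th)*up+np.sin(th)*tx;z=np.cos(th)*tx-np.sin(th)*up
        a=[proj(cw,N+x*q+z*h)[0,1] for q in(D-.009,D,D+.009)]
        f=lambda X,Z:round(proj(cw,N+x*(X+12.8)/1e3+z*(Z-22)/1e3)[0,1],1)
        print(round(th,2),np.round(a,1),"top edge z22,seam z11(x47),z0:",f(47,22),f(47,11),f(47,0))
w=cv2.imread("pics/t2_w.png");g=cv2.cvtColor(w,cv2.COLOR_BGR2GRAY);print(g[300:372,281].tolist())
print((cw['eye'],rot(cw['rotation'])[:,2]))
```

```text
button [0.00277827 0.00485113 0.0273368 ]
0.1 [282.4 290.8 300.3] top edge z22,seam z11(x47),z0: 331.9 358.7 384.4
0.15 [280.6 288.  296.4] top edge z22,seam z11(x47),z0: 324.4 352.4 379.5
0.2 [278.8 285.2 292.4] top edge z22,seam z11(x47),z0: 316.5 345.6 374.0
0.25 [276.9 282.3 288.3] top edge z22,seam z11(x47),z0: 308.4 338.4 367.9
0.3 [275.1 279.3 284.1] top edge z22,seam z11(x47),z0: 300.1 330.8 361.4
0.35 [273.2 276.3 279.8] top edge z22,seam z11(x47),z0: 291.7 322.9 354.3
0.4 [271.3 273.3 275.5] top edge z22,seam z11(x47),z0: 283.1 314.8 346.8
0.45 [269.3 270.2 271.2] top edge z22,seam z11(x47),z0: 274.6 306.4 338.9
0.5 [267.4 267.2 266.9] top edge z22,seam z11(x47),z0: 266.1 297.8 330.6
button [0.00030628 0.00355307 0.02909229]
0.1 [281.  289.5 299.1] top edge z22,seam z11(x47),z0: 331.9 358.7 384.4
0.15 [279.  286.4 294.9] top edge z22,seam z11(x47),z0: 324.4 352.4 379.5
0.2 [276.9 283.3 290.5] top edge z22,seam z11(x47),z0: 316.5 345.6 374.0
0.25 [274.8 280.1 286. ] top edge z22,seam z11(x47),z0: 308.4 338.4 367.9
0.3 [272.7 276.9 281.5] top edge z22,seam z11(x47),z0: 300.1 330.8 361.4
0.35 [270.6 273.6 277. ] top edge z22,seam z11(x47),z0: 291.7 322.9 354.3
0.4 [268.5 270.3 272.4] top edge z22,seam z11(x47),z0: 283.1 314.8 346.8
0.45 [266.3 267.1 267.9] top edge z22,seam z11(x47),z0: 274.6 306.4 338.9
0.5 [264.2 263.8 263.3] top edge z22,seam z11(x47),z0: 266.1 297.8 330.6
[221, 222, 224, 225, 228, 228, 229, 230, 232, 233, 233, 233, 234, 234, 234, 234, 232, 234, 233, 223, 177, 171, 221, 232, 232, 231, 231, 231, 230, 233, 233, 229, 223, 216, 213, 212, 175, 141, 144, 143, 139, 139, 137, 107, 54, 21, 18, 22, 15, 22, 14, 19, 20, 25, 17, 24, 16, 20, 20, 16, 24, 15, 27, 25, 24, 22, 26, 27, 21, 26, 28, 25]
(array([ 0.44098464, -0.10914024,  0.34081467]), array([-0.27586411,  0.15908685,  0.94794006]))
```

The measured lean is only about 0.36 rad (button, LED and seam agree), and I need about 0.58. I'll add the rest by hooking the pins over the far edge of the block and drawing the gripper back toward the robot. First I move behind the block and lower.

Emit:
step_arm --pt "-38 3 0 0" --pt "-38 0 0 0" --pt "0 0 40 0" --pt "0 0 40 0" --pt "0 0 25 0" --pt "0 0 16 0" --pt "0 0 0 0" --pt "0 0 0 0"

```text
time_s: 9.65
tcp_pos: [0.582, -0.1855, 0.0814]
eef_rot: [180.0, 0.1, 150.2]
force: [0.0, -0.5, -0.7]
finger_gap: 0.0448
gripper_force: 61.3
```

Emit:
step_arm --pt "0 0 2 0" --pt "3 0 0 0" --pt "3 0 0 0" --pt "3 0 0.3 0" --pt "3 0 1 0" --pt "0 0 0 0"

```text
time_s: 10.4
tcp_pos: [0.572, -0.1799, 0.0779]
eef_rot: [180.0, 0.2, 150.2]
force: [1.2, -1.1, 0.9]
finger_gap: 0.0447
gripper_force: 61.4
```

Emit:
step_arm --pt "3.5 0 1 0" --pt "3.5 0 1.2 0" --pt "3.5 0 1.4 0" --pt "3.5 0 1.6 0" --pt "0 0 0 0"

```text
time_s: 11.02
tcp_pos: [0.5689, -0.1781, 0.0764]
eef_rot: [179.8, 1.6, 150.1]
force: [9.9, -7.3, 3.8]
finger_gap: 0.0449
gripper_force: 62.2
```

Emit:
step_arm --pt "3.5 0 0.8 0" --pt "3.5 0 0.8 0" --pt "3.5 0 0.8 0" --pt "3.5 0 0.8 0" --pt "0 0 0 0"

```text
time_s: 11.65
tcp_pos: [0.5552, -0.1702, 0.0723]
eef_rot: [179.9, 1.3, 150.1]
force: [9.5, -5.5, 4.1]
finger_gap: 0.0443
gripper_force: 61.5
```

Emit:
step_arm --pt "-8 0 0 0" --pt "-4 0 -5 0" --pt "0 0 -30 0" --pt "0 0 -40 0" --pt "0 0 -40 0" --pt "0 0 0 0" --pt "0 0 0 0"

```text
time_s: 12.52
tcp_pos: [0.5548, -0.1703, 0.1824]
eef_rot: [-179.9, -0.3, 150.2]
force: [-1.0, 0.3, -0.5]
finger_gap: 0.0449
gripper_force: 61.3
```

```bash
python3 side.py t3
python3 - <<'E'
from h import *
w=cv2.imread("pics/t3_w.png");g=cv2.cvtColor(w,cv2.COLOR_BGR2GRAY);print("col281 from 250",g[250:350,281].tolist())
s=cv2.imread("pics/t3_s.png");o=robot.get_obs();c=cams.calibration("scene");p=proj(c,o['tcp_pos'])[0].astype(int);x,y=p-[40,40]
r=s[y:y+90,x:x+90].astype(int);m=((r[...,1]-r[...,2]>30)&(r[...,1]-r[...,0]>12)).astype(np.uint8);k,l,st,ce=cv2.connectedComponentsWithStats(m);print([(ce[i]+[x,y],st[i,4]) for i in range(1,k) if st[i,4]>1])
r=w[240:300,250:310].astype(int);m=((r[...,1]-r[...,2]>30)&(r[...,1]-r[...,0]>12)).astype(np.uint8);print("w green",np.argwhere(m).mean(0)+[240,250] if m.any() else None)
g=s.min(2);print(x,y)
for q in range(y+10,y+85):print(q,"".join(" .:-=+*#%@"[min(9,v//26)] for v in g[q,x+5:x+65]))
E
```

```text
12.525 [ 0.55479374 -0.17026202  0.18236953] [-179.94625276   -0.30925645  150.20515345] [-0.99167641  0.33226179 -0.47648886] [-0.02323211 -0.01120351 -0.03209542]
crop origin 283 143
col281 from 250 [17, 19, 30, 22, 21, 19, 18, 24, 25, 20, 24, 19, 25, 25, 27, 26, 25, 24, 24, 20, 26, 20, 25, 18, 24, 20, 16, 18, 82, 122, 129, 114, 122, 136, 148, 157, 166, 176, 182, 191, 196, 201, 203, 208, 209, 212, 216, 219, 220, 222, 224, 224, 225, 227, 226, 227, 227, 226, 225, 228, 228, 185, 166, 216, 226, 229, 228, 228, 228, 228, 228, 230, 229, 229, 227, 229, 228, 230, 227, 227, 228, 226, 207, 159, 136, 139, 136, 138, 134, 102, 43, 22, 24, 23, 23, 23, 21, 27, 24, 26]
[(array([357.875, 154.625]), np.int32(8)), (array([334.6, 208.6]), np.int32(5)), (array([343.45454545, 209.90909091]), np.int32(11)), (array([338.15, 229.2 ]), np.int32(40))]
w green None
283 154
164 =*+...-+=-==-.:*@*   ............ ...:::----: .........----:
165 +**..:=*++++-..-@##%%%........:......:::===::....:....:---:.
166 -==..:-=====:::-@#%@@@.......:::.....:::---...........:::::.
167 . ..::...:::::.=@*%%%%......::::.....:::..
[... 3933 characters left out ...]
 ..    .::=+##=:. .................::-++****+-: ..
229  ........... .::-==+#%@@#=: ............... ....:::--:...  .
230 ......   ..:-==+%@%@@@@@@#=: ................ ....::::......
231 .  .  .::===+%%%@@@@@@@@@@*=: ..... ..... .... .....:... .. 
232 . .:-===+#%@@@@@@@@@@@@@@@@*=: ......... . ......  . ..... .
233 -==+=+*%@@@@@@@@@@@@@@@@@@@@+=- ...................... .... 
234 ##**%%%@@@@@@@@@@@@@@@@@@@@@@*+-. ..........................
235 ##*#@@@@@@@@@@@@@@@@@@@@@@@@@@*=-. ............ . ..........
236 **+#@@@@@@@@@@@@@@@%@@@@@@@@@@@#+=. ....................... 
237 +++*%@@@@@@@@@@@@@@@%@@@@@@@@@@@#+=................... .....
238 =+++*%@@@@@@@@@@@@@@@@@@@@@@@@@@@@*=: ...........   ... ....
```

```bash
cat > pred.py <<'E'
from h import *
import json
L=lambda n:{k:np.array(v) for k,v in json.load(open(n)).items()}
sc=cams.calibration("scene")
def pose(T,yaw,th,xg=23.1,zg=9.2,gz=.0227,gx=0):
    R=rot([180,0,yaw]);tx=R[:,0];up=np.array([0,0,1.])
    x=np.cos(th)*up+np.sin(th)*tx;z=np.cos(th)*tx-np.sin(th)*up;y=np.cross(z,x)
    G=np.array(T)+up*gz+tx*gx
    return lambda a,b,c:G+x*(a-xg)/1e3+y*b/1e3+z*(c-zg)/1e3
if __name__=="__main__":
  for n,T in(("t2",[.5121,-.1499,.2003]),("t3",[.5548,-.1703,.1824])):
    cw=L(n+".json")
    for th in(.3,.36,.42,.48,.54,.6,.66):
      f=pose(T,150.2,th);r=lambda a,c:round(proj(cw,f(a,0,c))[0,1],1)
      print(n,th,"led",r(-12.8,22),"but",r(5.5,23.5),r(14.5,23.5),r(23.5,23.5),"topedge",r(47,22),"seam",r(47,11),"back",r(47,0),"sc led",np.round(proj(sc,f(-12.8,0,22))[0],1),"tip",np.round(proj(sc,f(-49,10,11))[0],0),"topz22",np.round(proj(sc,f(47,0,22))[0],0))
E
python3 pred.py
```

```text
t2 0.3 led 263.1 but 266.7 270.5 274.7 topedge 293.1 seam 324.0 back 354.8 sc led [302.7 198.5] tip [309. 208.] topz22 [295. 173.]
t2 0.36 led 266.9 but 268.7 271.3 274.3 topedge 288.6 seam 319.8 back 351.4 sc led [303.7 198.3] tip [311. 207.] topz22 [295. 174.]
t2 0.42 led 270.8 but 270.7 272.2 274.0 topedge 284.1 seam 315.6 back 347.7 sc led [304.7 198. ] tip [313. 206.] topz22 [294. 175.]
t2 0.48 led 274.7 but 272.8 273.3 273.8 topedge 279.9 seam 311.4 back 343.9 sc led [305.7 197.6] tip [314. 205.] topz22 [294. 175.]
t2 0.54 led 278.7 but 275.0 274.4 273.8 topedge 275.8 seam 307.2 back 339.9 sc led [306.7 197.2] tip [316. 203.] topz22 [293. 176.]
t2 0.6 led 282.8 but 277.2 275.6 273.8 topedge 272.0 seam 303.0 back 335.8 sc led [307.7 196.8] tip [318. 202.] topz22 [293. 177.]
t2 0.66 led 286.9 but 279.6 277.0 274.0 topedge 268.4 seam 298.9 back 331.5 sc led [308.7 196.2] tip [319. 201.] topz22 [293. 178.]
t3 0.3 led 263.3 but 266.8 270.5 274.7 topedge 293.0 seam 324.0 back 354.8 sc led [322.  200.8] tip [327. 210.] topz22 [316. 177.]
t3 0.36 led 267.0 but 268.7 271.4 274.3 topedge 288.5 seam 319.8 back 351.4 sc led [323.  200.6] tip [329. 209.] topz22 [315. 177.]
t3 0.42 led 270.9 but 270.8 272.3 274.0 topedge 284.1 seam 315.6 back 347.8 sc led [324.  200.3] tip [331. 208.] topz22 [315. 178.]
t3 0.48 led 274.9 but 272.9 273.3 273.8 topedge 279.8 seam 311.4 back 343.9 sc led [324.9 200. ] tip [333. 207.] topz22 [314. 179.]
t3 0.54 led 278.9 but 275.1 274.5 273.8 topedge 275.8 seam 307.2 back 339.9 sc led [325.9 199.6] tip [334. 206.] topz22 [314. 179.]
t3 0.6 led 283.0 but 277.3 275.7 273.9 topedge 271.9 seam 303.0 back 335.8 sc led [326.9 199.1] tip [336. 204.] topz22 [313. 180.]
t3 0.66 led 287.1 but 279.7 277.0 274.1 topedge 268.3 seam 298.9 back 331.5 sc led [327.8 198.6] tip [337. 203.] topz22 [313. 181.]
```

Run:
```python
from pred import *
s0=cv2.imread("pics/scene0.png").max(2)
for T in([.46,-.22,.2],[.46,-.22,.25],[.46,-.22,.3],[.44,-.28,.25],[.44,-.28,.3],[.48,-.18,.25],[.44,-.3,.2]):
    yaw=115;f=pose(T,yaw,.54)
    P=np.array([proj(sc,f(a,0,c))[0] for a,c in((-49,11),(-28,0),(-28,22),(47,0),(47,22))])
    x0,y0=P.min(0).astype(int)-5;x1,y1=P.max(0).astype(int)+6
    r=s0[y0:y1,x0:x1];lo=s0[int(P[0,1])-9:int(P[0,1])+9,int(P[0,0])-9:int(P[0,0])+9]
    print(T,np.round(P).tolist(),"bg bright frac",(r>90).mean().round(2),(lo>90).mean().round(2))
```

```text
[0.46, -0.22, 0.2] [[341.0, 233.0], [341.0, 222.0], [330.0, 227.0], [322.0, 188.0], [310.0, 193.0]] bg bright frac 0.53 0.26
[0.46, -0.22, 0.25] [[343.0, 209.0], [344.0, 197.0], [332.0, 202.0], [323.0, 161.0], [311.0, 166.0]] bg bright frac 0.45 0.76
[0.46, -0.22, 0.3] [[345.0, 183.0], [346.0, 170.0], [334.0, 176.0], [325.0, 132.0], [313.0, 138.0]] bg bright frac 0.56 0.45
[0.44, -0.28, 0.25] [[371.0, 224.0], [371.0, 211.0], [359.0, 216.0], [351.0, 173.0], [338.0, 179.0]] bg bright frac 0.48 0.67
[0.44, -0.28, 0.3] [[374.0, 197.0], [375.0, 183.0], [362.0, 189.0], [353.0, 143.0], [340.0, 150.0]] bg bright frac 0.43 0.54
[0.48, -0.18, 0.25] [[328.0, 199.0], [328.0, 187.0], [318.0, 192.0], [308.0, 152.0], [297.0, 158.0]] bg bright frac 0.51 0.06
[0.44, -0.3, 0.2] [[379.0, 253.0], [379.0, 241.0], [367.0, 245.0], [360.0, 205.0], [347.0, 210.0]] bg bright frac 0.47 0.13
```

Emit:
step_arm --pt "20 -15 -23 0" --pt "20 -15 -23 0" --pt "20 -15.7 -21.6 0" --pt "0 0 0 8" --pt "0 0 0 8" --pt "0 0 0 8" --pt "0 0 0 8" --pt "0 0 0 0" --pt "0 0 0 0"

```text
time_s: 13.75
tcp_pos: [0.4817, -0.1808, 0.2506]
eef_rot: [-179.9, -0.1, 118.3]
force: [0.4, 0.5, -0.6]
finger_gap: 0.0449
gripper_force: 61.3
```

```bash
python3 side.py t4
python3 - <<'E'
from pred import *
s=cv2.imread("pics/t4_s.png");s0=cv2.imread("pics/scene0.png");o=robot.get_obs();T=o['tcp_pos'];yaw=o['eef_rot'][2]
for th in(.4,.48,.54,.6,.66):
    f=pose(T,yaw,th);print(th,{k:np.round(proj(sc,f(*v))[0],1).tolist() for k,v in dict(tip1=(-49,10,11),tip2=(-49,-10,11),b0=(-28,-23,0),b22=(-28,-23,22),b0p=(-28,23,0),b22p=(-28,23,22),t0=(47,-23,0),t22=(47,-23,22),t22p=(47,23,22),led=(-12.8,0,22)).items()})
r=s[150:215,285:345].astype(int);m=((r[...,1]-r[...,2]>25)&(r[...,1]-r[...,0]>10));print("green",(np.argwhere(m)[:,::-1]+[285,150]).tolist()[:30])
g=s.min(2)
for q in range(142,210):print(q,"".join(" .:-=+*#%@"[min(9,v//26)] for v in g[q,285:345]))
E
```

```text
13.75 [ 0.48168521 -0.18084946  0.25063527] [-1.79916585e+02 -8.31535140e-02  1.18298259e+02] [ 0.40411036  0.52116972 -0.5516043 ] [-0.00779493 -0.04652693 -0.01075699]
crop origin 270 126
0.4 {'tip1': [324.3, 196.8], 'tip2': [324.3, 201.8], 'b0': [326.1, 193.5], 'b22': [314.4, 197.3], 'b0p': [326.1, 182.3], 'b22p': [314.9, 185.9], 't0': [311.0, 156.4], 't22': [298.9, 160.6], 't22p': [300.3, 150.6], 'led': [311.7, 184.4]}
0.48 {'tip1': [327.3, 195.8], 'tip2': [327.3, 200.8], 'b0': [328.1, 192.4], 'b22': [316.7, 197.0], 'b0p': [328.0, 181.2], 'b22p': [317.2, 185.7], 't0': [309.8, 156.4], 't22': [298.1, 161.5], 't22p': [299.5, 151.5], 'led': [313.4, 184.3]}
0.54 {'tip1': [329.4, 194.9], 'tip2': [329.5, 199.9], 'b0': [329.6, 191.4], 'b22': [318.5, 196.7], 'b0p': [329.4, 180.2], 'b22p': [318.8, 185.3], 't0': [308.9, 156.5], 't22': [297.6, 162.2], 't22p': [299.0, 152.2], 'led': [314.7, 184.2]}
0.6 {'tip1': [331.5, 193.9], 'tip2': [331.6, 198.9], 'b0': [330.9, 190.4], 'b22': [320.2, 196.3], 'b0p': [330.7, 179.3], 'b22p': [320.5, 184.9], 't0': [308.0, 156.6], 't22': [297.1, 163.0], 't22p':
[... 4256 characters left out ...]
.................... ....  ..   . .+%* ......... .
200 ........ .... ...... ..... ........  .       :+: ...........
201 ....... ............... ........ .    . . .      ...... .   
202 ................. ................ .       ... ......   .-=+
203 ................................... .        .  ..   :++@@@@
204 .. ................................             .-++%@@@@@@@
205 ............. ....................           :-+@@@@@@@@@@@@
206 ................. ................ .     :--**#@@@@@@@@@@@@@
207 ....................... ........     :--**##%%@@@*@@@@@@@@@@
208 .. ........................ ..   .--**##%%%%%##@@=%@@@@@@@@@
209 ....................... .   .:++**##%%%%%###***@#=+%%%@@@@@%
```

Run:
```python
from pred import *
T=np.array([.4817,-.1808,.2506]);R=rot([180,0,118.3])
for uv in((331.55,197.4),):
    e,d=ray(sc,uv);n=R[:,1];p=e+d*((T-e)@n)/(d@n);tt=R.T@(p-T);print("tip rel TCP tool",tt)
for th in(.54,.58,.6):
    f=pose(T,118.3,th);print(th,R.T@(f(-49,0,11)-T))
lens=np.array([.677,.1755,.114]);l=np.array([-np.sin(.58)*.977,-np.sin(.58)*.212,np.cos(.58)])
tgt=lens+.055*l;R2=rot([180,0,192.25]);Tf=tgt-R2@tt
print("tip target",tgt,"TCP final",Tf,"delta in current tool",R.T@(Tf-T))
```

```text
tip rel TCP tool [-3.96180001e-02  5.14787218e-18  3.94436471e-02]
0.54 [-3.55253294e-02 -1.48976139e-17  4.00662407e-02]
0.58 [-3.80068931e-02 -2.87865466e-17  3.85954001e-02]
0.6 [-3.92251182e-02 -6.26823302e-17  3.78230543e-02]
tip target [0.64755193 0.16911004 0.16000545] TCP final [0.60883599 0.16070399 0.19944909] delta in current tool [0.24041285 0.27384337 0.05115091]
```

The pins are now clearly seen in the scene picture at (331,200) and (332,195), giving a lean of about 0.58–0.60 rad, which matches the lens. Carrying the sensor over to the inspection camera, staying high.

Emit:
step_arm --pt "30 34.2 0 0" --pt "30 34.2 0 0" --pt "30 34.2 0 0" --pt "30 34.2 0 0" --pt "30 34.2 0 0" --pt "30 34.2 0 0" --pt "30 34.2 0 0" --pt "30.4 34.4 0 0" --pt "0 0 0 -9.25" --pt "0 0 0 -9.25" --pt "0 0 0 -9.25" --pt "0 0 0 -9.25" --pt "0 0 0 -9.25" --pt "0 0 0 -9.25" --pt "0 0 0 -9.25" --pt "0 0 0 -9.2" --pt "0 0 20 0" --pt "0 0 10 0" --pt "0 0 0 0" --pt "0 0 0 0"

```text
time_s: 16.35
tcp_pos: [0.6104, 0.1603, 0.222]
eef_rot: [180.0, 0.1, -167.9]
force: [0.8, 0.6, -0.7]
finger_gap: 0.0451
gripper_force: 61.4
```

```bash
python3 side.py t5
python3 - <<'E'
from pred import *
s=cv2.imread("pics/t5_s.png");w=cv2.imread("pics/t5_w.png");cw=L("t5.json");o=robot.get_obs();T=o['tcp_pos'];yaw=o['eef_rot'][2]
R=rot([180,0,yaw]);print("tcp to go, tool axes mm",np.round(1e3*R.T@(np.array([.6088,.1607,.1994])-T),1))
R=rot([180,0,yaw]);tip=np.array(T)+R@np.array([-.0396,0,.0394]);y=R[:,1]
print("pred tips scene",proj(sc,[tip-.01*y,tip+.01*y]),"wrist tip/lens",proj(cw,tip),proj(cw,[.677,.1755,.114]),"scene lens",proj(sc,[.677,.1755,.114]))
x0,y0=(proj(sc,tip)[0]-[30,25]).astype(int)
g=s.min(2);print(x0,y0)
for q in range(y0,y0+62):print(q,"".join(" .:-=+*#%@"[min(9,v//26)] for v in g[q,x0:x0+55]))
t=cams.snapshot("top");cv2.imwrite("pics/t5_t.png",t)
E
```

```text
16.35 [0.61035635 0.1602698  0.2219678 ] [ 1.79996739e+02  6.05345417e-02 -1.67859989e+02] [ 0.84540079  0.56899794 -0.72790448] [ 0.039932   -0.0305793   0.00810505]
crop origin 173 85
tcp to go, tool axes mm [ 1.5  0.7 22.8]
pred tips scene [[225.65149822 145.64729407]
 [218.53932396 144.57052775]] wrist tip/lens [[281.82294354 302.38743209]] [[282.51209438 284.7452605 ]] scene lens [[228.436754   166.03705082]]
192 120
120 %%%%%*.-=.=++*++***+*****##-....:::..:.................
121 %%%%@@.-=:+*+**+***+*****++-..:...................... .
122 %%%%#* -=-+++++*+********+--*-.........................
123 %%%*= .-==++++++++++++****==%= ....................... 
124 %#* . .-=-++++++++++++++*+=-%+...................... ..
125 *=  ...:=:-==+==++++++++++==%+:........................
126  . ....:=::==========+++++==%*:..... .  ...............
127 .......:=-.-=============+=-%*:.:..:##*   . ......... .
128 .......:=- :===============-%*:.:..-@@%###*    .....  .
129 .......:=- .-==------======-%*-.:. -@%%%%%%###*=   .   
130 .....:..==  :==:------======%*-.:. -@%%%%%%%%%%%###***+
131 ..-.:. .-=
[... 2345 characters left out ...]
.-*@%@@*+-. ..:..+#####*+-.  . :%@@@#+= 
171 ..... ....... ..:+##%@@@%%=.::: :=++++=:.  ...=@@@@+**:
172 .............. .. ..-***#%=.:=-   .-::.. ... .=@@@%+**+
173 ............... .       .: .-*-     . .  ..  .+@@@*+++=
174 .............. ..... ..    :-#+        ..... -@@@@+++=-
175 .........................  :+#*:    ......  :%@@@#++=--
176 ....................... .. -*##+:   .......:#@@@@*++=-:
177 .:........... ........... .-***#+=.   ..  =@@@@@%++==-.
178 ::........................ -++***+=-...::+@@@@@@#++=-:.
179 ::::.......................:===++++++@@@@@@@@@@@+++=-:.
180 ::::...................... .========+%@@@@@@@@@%+++=--.
181 :::::..................... .:========+**##%%%@@*+++=--.
```

Pins are above the lens, with 22.8 mm left to descend. Final move.

Emit:
step_arm --pt "1.5 0.7 8 0" --pt "0 0 8 0" --pt "0 0 5 0" --pt "0 0 1.8 0" --pt "0 0 0 0" --pt "0 0 0 0" --pt "0 0 0 0" --pt "0 0 0 0"

```text
time_s: 17.5
tcp_pos: [0.6084, 0.1605, 0.1988]
eef_rot: [180.0, 0.0, -167.9]
force: [1.3, -0.6, -1.5]
finger_gap: 0.0447
gripper_force: 61.4
```

Run:
```python
from pred import *
o=robot.get_obs();T=o['tcp_pos'];yaw=o['eef_rot'][2];R=rot([180,0,yaw])
tip=np.array(T)+R@np.array([-.0396,0,.0394]);l=np.array([-.535,-.116,.836]);d=tip-[.677,.1755,.114]
print(o['time_s'],T,yaw,o['force'],"axial",d@l,"off",d-(d@l)*l,np.abs(o['qd']).max())
s=cams.snapshot("scene")
r=s[150:200,205:260].min(2);
for q in range(12,30):print(150+q,"".join(" .:-=+*#%@"[min(9,v//26)] for v in r[q]))
```

```text
17.5 [0.60842711 0.16049489 0.19878028] -167.86998825253633 [ 1.32994027 -0.59629435 -1.48533989] axial 0.05468675962819411 off [-0.00059961 -0.00034027 -0.00033785] 0.16591607047196885
162 ====-=-=--:.. .... .. .--..   .     .        .         
163 :::=.::- ..... .  ...-****+-.    ..   .. .    .   .   .
164 ...- ....... .......+*#####*-..   .  .   ..        .   
165 ............ . ....+########+....        . . .         
166 ..................-#########+ . =@#*-..   .     .     .
167 ..................-#########*.. -@@@@@%:    .       .  
168 ..... ... ........=#########=.  .=@@@@@=              .
169 :..-==:.   ... . .-########+:. . .*@@@@+:   ..     .. .
170 ...-*%%@@*+-. ..:.:+#####*+-.  . :%@@@#+=  . .  .  . ..
171 ...:+##%@@@@%=.:-: :=+*++=:.  ...=@@@@+++:           ..
172 .... ..-**###=::=-   .-::...  . .=@@@%+**=        .   .
173 .......    .: :-*=     ...   . ..+@@@*+*+=--..         
174 ....... ...   :-#+        ...   -@@@@+++=--:::....     
175 ... ........  :+#*:     ...... :%@@@%++==-:...:::::.   
176  .............-***+:    ..... :#@@@@*++=-:....:-::::.  
177 ........ . . .-***#+-.    ...=@@@@@%++=--... .::::::...
178 .. . .........-++***+=-...::+@@@@@@*++=-:..: .:::-:....
179 ....... .. ...:+==++++++@@@@@@@@@@@+++=-:... .::-::.. .
```

Emit:
step_arm --pt "0 0 0 0" --pt "0 0 0 0" --pt "0 0 0 0" --pt "0 0 0 0"

```text
time_s: 18.05
tcp_pos: [0.6084, 0.1604, 0.1986]
eef_rot: [-180.0, -0.0, -167.9]
force: [-0.2, 0.3, -1.1]
finger_gap: 0.0445
gripper_force: 61.4
```

```bash
python3 -c "
from bench import robot
print(robot.job_done())"
```

```text
the job is handed in; nothing more can be done
None
```

I handed the job in at 18 s with the sensor held still in front of the lens. By my estimate the pin tips are centred about 55 mm from the glass and lined up with the tilt axis, and the pins match the lens lean to about 0.03 rad. The pins were hidden from the cameras in the final pose, so that rests on earlier measurements and the arm's reported position.

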